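# Press the watch case down on the sprung test nest and hold it there

## Robot

A 6-joint arm with a two-finger parallel gripper is mounted at the origin on the work surface. World frame = base frame: x ahead of the robot, y to its left, z up, the work surface at z = 0. Lengths are in m, angles in rad, forces in N, time in s.
With the tool pointing down it reaches from about 0.425 to 0.95 m from the base axis. Payload 3.5 kg.
Tool frame: the origin (TCP) lies at the very end of the fingers, on their centre line; the grasp point (between the pads) lies 19 mm behind it (manip.hold_point_z is the distance from the TCP to the grasp point, in m); z points along the fingers, y is the line along which they close (so a half turn about z gives the same grasp; the last joint's range is limited). The gripper opens to 85 mm and grips with 20 to 120 N. Pads are 22 mm wide; open, the fingers measure 114 mm over their backs; the gripper's body (76 mm by 85 mm) begins 54 mm behind the grasp point. The pads swing forward as they close: fully open they stand 13 mm farther back than shut.
Start: joints at [1.136, 0.286, 1.577, -0, 1.279, -0.15], TCP at [0.19, 0.648, 0.231] pointing down, gripper open.
Joint ranges: [-2.77, 2.77], [-0.9, 2.22], [0.21, 2.48], [-1.53, 4.67], [0.24, 2.81], [-2.84, 2.84]. Speed limits (rad/s): [2.79, 2.79, 3.14, 3.14, 3.14, 3.14].

## Interface

Orientations are given as [roll, pitch, yaw] about the fixed x, y, z axes, in that order (R = Rz(yaw) Ry(pitch) Rx(roll)).
In Python, from plant import manip, telemetry, cams, order gives the robot as it stands. Calls block until the motion is done:
- manip.goto(position, orientation): joint-space move of the TCP to a pose.
- manip.move_straight(position, attitude=None, vel=0.15, contact_N=None): straight line of the TCP; attitude=None keeps the orientation; vel is the mean speed in m/s. With contact_N (N) it stops when the force on the tool has changed by that much, and returns True; else False.
- manip.move_j(angles): joint-space move.
- manip.gripper_to(opening, force=None): opening from 0.0 (shut) to 1.0 (fully open); force is the grip in N (None keeps the last); returns when the fingers have stopped.
- manip.dwell(seconds).
- manip.solve_ik(position, orientation): joint angles nearest the present ones, or None.
- telemetry.sense(): the state.
- cams.snapshot(name): name is "scene" or "top" or "wrist"; returns the picture (480x640x3 uint8, red, green, blue); there is no depth.
- cams.camera_info(name): a dict with "mtx" (3x3 intrinsics, pixels), "dist_coeffs" ([k1, k2, p1, p2, k3] as OpenCV has them; the pictures are not rectified), "eye" and "orientation" of the camera in the world. Camera axes: x right, y down, z forward; pixel columns grow to the right and rows downward; lengths in m; the calibration is good to about 2 mm. A picture is of the moment at which its call begins: read the wrist's pose just before it. camera_info takes no time and is no camera call; for the wrist camera it gives the pose at the moment of the call.
A pose or a line that the arm cannot do raises manip.PlanningError and nothing moves.
- order.finish_job(): hands the job in; it is judged then, once.
The state is a dict: "clock": time; "joint_positions": joint angles; "joint_vel": joint speeds; "effort": joint torques, N m; "ee_pos": TCP position; "orientation": TCP orientation; "ft_force": force on the tool from outside, world axes, zero at the start; "ft_torque": the same for the moment, N m; "gripper_width": opening from 0.0 (shut) to 1.0 (fully open); "grasp_force": force on a finger pad.
Only numpy, scipy, OpenCV 4.12 (cv2) and the standard library are available. Lean on these libraries where they do the work, as an engineer would, in place of code of your own. Each camera call takes 0.05 s, during which the arm holds its last target. There are 200 camera calls.

## Task

Lift the clear dust cover off its tray by the knob and set it down gently, upright, on the free part of the bench mat. Then take the watch case by its stem, bring it over the test nest and press it straight down, centred on the sprung plunger, until the case lands flat on the steel stop ring; press firmly but do not ram it. Finish while still gripping the stem and holding the case pressed on the ring against the spring, without having disturbed the other things on the bench.

Things in the scene. Friction and masses are not known exactly. Their poses are not given: they have to be found in the camera images.
- tray: fixed round parts tray, black disc 116 mm across and 8 mm high with a raised white middle 82 mm across whose top is 12 mm above the bench. Origin: centre of its underside, on the bench. z up
- cover: loose clear plastic dust cover over the tray, a straight-sided upside-down cup, 92 mm outside, 86 mm inside diameter, roof 75 mm above its rim (71 inside). Coaxial black knob on top: 18 mm diameter from 75 to 99 mm above the rim, 22 mm up to 107. 120 g. Origin: centre of the open lower rim, z up through the knob. Lift it straight up 60 mm or more to clear the watch case
- watch: loose watch case on a stem, 110 g, under the cover on the tray's white middle. Gold-coloured round case 39 mm across, 11 mm high, four lugs reaching 25 mm either way along x, small crown at +y; steel disc 32 mm across from 11 to 14 mm; round aluminium stem to grip, 18 mm diameter, from 14 to 54 mm above the underside. Origin: centre of the flat underside; z up along the stem
- nest: fixed test nest: grey base plate 110 x 90 x 18 mm carrying a round aluminium barrel 40 mm across, topped by the stop ring, with the sprung plunger standing in its middle. Origin: centre of its underside, on the bench. z up
- stop_ring: the steel stop ring on top of the nest's barrel, fixed, 54 mm outside and 25 mm inside diameter, 8 mm high: the hard stop. Origin: centre of its underside, 52 mm above the bench
- stop_top (a point): point on the nest's axis at the height of the stop ring's flat upper face, 60 mm above the bench
- plunger (a joint): travel in m of the brass plunger, 16 mm diameter, in the middle of the stop ring. 0: free, its flat top 8 mm above the ring's upper face; grows as pressed down; 0.008: flush, where a case on top lands on the ring. Spring: about 3 N at 0, rising 0.6 N per mm to about 8 N when flush; it pushes the case up again when let go
- mat: fixed bench mat, 260 mm along its x, 200 mm along its y, 2 mm thick. A watch back and a brass ring lie on the strip of it farthest towards its +x, beyond x = +70 mm; the rest is free. Origin: centre of its underside
- mat_free (a point): centre of the free part of the mat, on its upper face, 35 mm towards the mat's -x from the middle
- caseback: gold-coloured watch back, 34 mm across, 5 mm high, lying on the mat's far strip; leave it alone
- spacer: brass ring, 38 mm across, 4 mm high, lying on the mat's far strip; leave it alone
- loupe: black eye loupe, 38 mm across, 34 mm high; leave it alone
- cushion: dark round case cushion with a watch on it, 60 mm across, 41 mm high; leave it alone
- tweezers: steel tweezers, about 110 mm long, lying flat; leave them alone
- driver: small screwdriver, about 110 mm long, lying flat; leave it alone
- cup: small glass bowl, 48 mm across, 18 mm high; leave it alone
Mind the look-alikes: they are no part of the job. Leave any green or purple look-alike of the cover alone.

How it is judged:
By the outcome, as a careful person would: the job done as asked, in the order asked, and still so for the second after the job is handed in, while the arm keeps its last pose, push and grip.
It also fails if it takes over 61 s, if anything falls off the work surface, if the arm or the gripper's body presses on something with over 40 N, if the wrist force passes 120 N, or if a joint passes its speed limit or range.

## Working session

There is one attempt and no reset: what is moved stays moved. The work goes in short steps, each a Python script; the robot and the scene stay as the last script left them, time stands still between calls to the robot, and variables do not carry over. Pictures are saved under pics/ and viewed, at most 10 in all, crops included, and the job is handed in when it is done.

```bash
ls; mkdir -p pics; python3 - <<'E'
from plant import manip, telemetry, cams
import cv2
for n in("top","scene"):
    im=cams.snapshot(n); cv2.imwrite(f"pics/{n}0.png",im[:,:,::-1]); i=cams.camera_info(n); print(n,i)
print(manip.hold_point_z, telemetry.sense())
E
```

```text
pics
top {'mtx': array([[522.04130789,   0.        , 323.95073982],
       [  0.        , 522.04130789, 237.72203864],
       [  0.        ,   0.        ,   1.        ]]), 'dist_coeffs': array([0.04985249, 0.        , 0.        , 0.        , 0.        ]), 'eye': array([0.33180186, 0.03843606, 1.09764841]), 'orientation': array([-2.94489547,  0.03058386, -1.54467511])}
scene {'mtx': array([[584.29213258,   0.        , 328.34979084],
       [  0.        , 584.29213258, 239.96265875],
       [  0.        ,   0.        ,   1.        ]]), 'dist_coeffs': array([-0.18140272,  0.        ,  0.        ,  0.        ,  0.        ]), 'eye': array([1.0888961 , 0.58532454, 0.74938035]), 'orientation': array([-2.31043314, -0.00728667,  2.35478074])}
0.0187 {'clock': 0.1, 'joint_positions': array([ 1.13598776e+00,  2.87115700e-01,  1.57800671e+00,  2.27478659e-05,
        1.27860677e+00, -1.50001786e-01]), 'joint_vel': array([ 0.00194011, -0.00241508, -0.00149122,  0.00044706,  0.00165339,
        0.00050895]), 'effort': array([ 7.88710950e-04, -4.07295549e+01, -2.93697345e+01, -1.13089009e-04,
        3.35922014e-03, -6.93361443e-06]), 'ee_pos': array([0.1893748 , 0.64728212, 0.23007268]), 'orientation': array([-3.13948337e+00, -3.40807493e-04,  2.85677894e+00]), 'ft_force': array([ 0.48260518,  0.11450732, -0.02074582]), 'ft_torque': array([-0.07515459, -0.02785222, -0.02103742]), 'grasp_force': 0.0, 'gripper_width': 1.000189135254526}
```

View pics/top0.png

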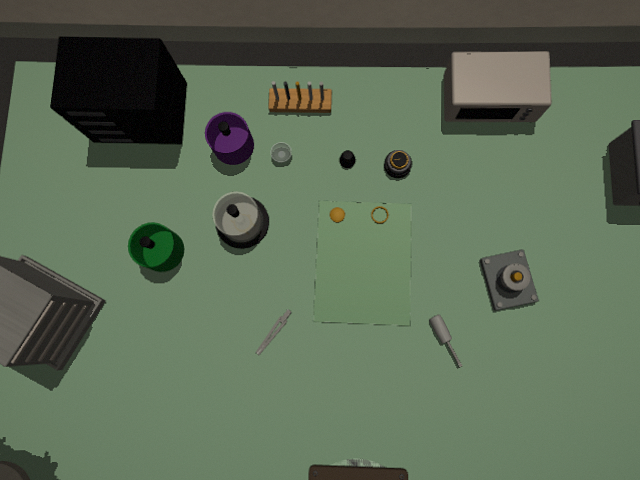

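View pics/scene0.png

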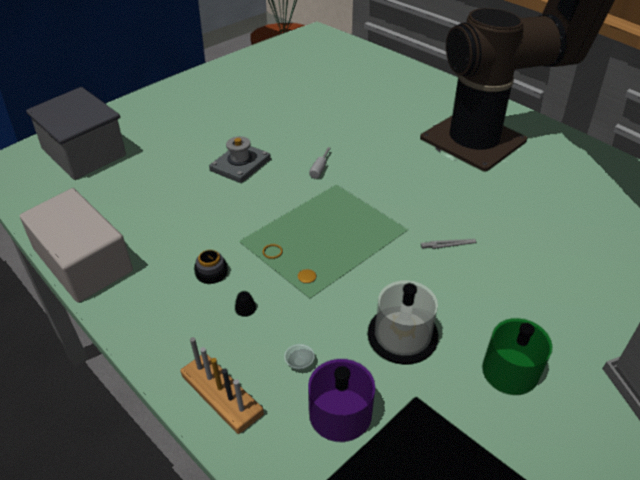

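Top view: the clear cover is at about (240,220), with its knob at (233,211). The look-alikes are the purple one (229,138) and the green one (156,247), plus the glass bowl at (281,153). The clear one standing on the black disc is the target. The mat corners are (318,201), (412,203), (411,325), (314,322), the plunger is at (517,277). In the scene view the cover knob is at (409,293).

```bash
cat > h.py <<'E'
import numpy as np, cv2
from scipy.spatial.transform import Rotation as R
from plant import manip, telemetry, cams, order
def ray(n,px,i=None):
    i=i or cams.camera_info(n)
    u=cv2.undistortPoints(np.array([[px]],float),i["mtx"],i["dist_coeffs"])[0,0]
    return i["eye"], R.from_euler("xyz",i["orientation"]).as_matrix()@[u[0],u[1],1]
def onz(n,px,z,i=None):
    e,d=ray(n,px,i); return e+d*(z-e[2])/d[2]
def tri(*obs):
    A=np.zeros((3,3));b=np.zeros(3)
    for e,d in obs:
        d=d/np.linalg.norm(d);P=np.eye(3)-np.outer(d,d);A+=P;b+=P@e
    return np.linalg.solve(A,b)
def proj(n,P,i=None):
    i=i or cams.camera_info(n)
    M=R.from_euler("xyz",i["orientation"]).as_matrix().T
    return cv2.projectPoints(np.array(P,float).reshape(-1,3),cv2.Rodrigues(M)[0],-M@i["eye"],i["mtx"],i["dist_coeffs"])[0][:,0]
E
python3 - <<'E'
from h import *
np.set_printoptions(precision=4,suppress=True)
print("knob",tri(ray("top",(233,210)),ray("scene",(409,290))))
for z in(.111,.115): print(onz("top",(233,210),z),onz("scene",(409,290),z))
print("plunger",onz("top",(517.5,277),.068),onz("scene",(238,140),.068))
for p in [(318,201),(412,203),(411,325),(314,322)]: print("mat",onz("top",p,.002))
for p in [(482,262),(522,251),(538,297),(498,309)]: print("nest",onz("top",p,.018))
a=cv2.imread("pics/top0.png")[180:260,190:290]; b=cv2.imread("pics/scene0.png")[270:370,350:450]; c=cv2.imread("pics/top0.png")[235:325,465:555]
cv2.imwrite("pics/crop1.png",np.hstack([cv2.resize(x,(266,266),interpolation=2) for x in(a,b,c)]))
E
```

```text
knob [0.5801 0.2546 0.1069]
[0.5794 0.2532 0.111 ] [0.583  0.2572 0.111 ]
[0.5784 0.2523 0.115 ] [0.5861 0.2592 0.115 ]
plunger [ 0.4658 -0.3036  0.068 ] [ 0.469  -0.3003  0.068 ]
mat [0.6303 0.0927 0.002 ]
mat [ 0.6294 -0.1101  0.002 ]
mat [ 0.37   -0.1062  0.002 ]
mat [0.3708 0.0936 0.002 ]
nest [ 0.5016 -0.2502  0.018 ]
nest [ 0.5264 -0.3318  0.018 ]
nest [ 0.4327 -0.3587  0.018 ]
nest [ 0.4063 -0.2786  0.018 ]
```

View pics/crop1.png

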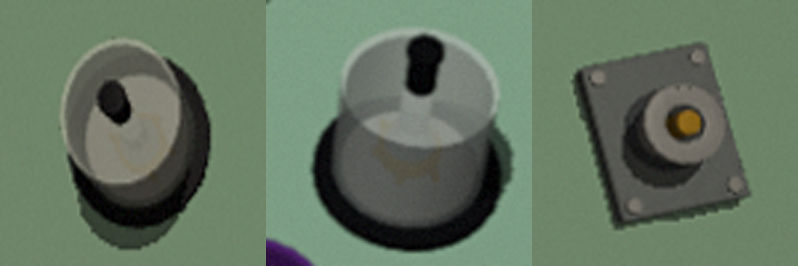

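The crop confirms the target: a clear cover with a black knob, a gold case faintly visible inside, on the black tray. I'm moving above the knob for a close look.

```bash
python3 - <<'E'
from h import *
np.set_printoptions(precision=4,suppress=True)
o=(ray("top",(231.4,209.5)),ray("scene",(409.8,288)))
print(tri(*o),[onz("top",(231.4,209.5),.115),onz("scene",(409.8,288),.115)])
for y in (1.6,2.1,2.6): print(y,manip.solve_ik([.581,.255,.22],[np.pi,0,y]),manip.solve_ik([.467,-.303,.1],[np.pi,0,y-1]))
manip.goto([.581,.255,.22],[np.pi,0,2.1])
s=telemetry.sense();print(s["clock"],s["ee_pos"],s["orientation"])
im=cams.snapshot("wrist");i=cams.camera_info("wrist");print(i)
print(proj("wrist",[[.581,.255,.115],[.581,.255,.107],s["ee_pos"]],i))
cv2.imwrite("pics/w1.png",im[:,:,::-1])
E
```

```text
[0.58   0.2561 0.1123] [array([0.5793, 0.2555, 0.115 ]), array([0.5821, 0.2575, 0.115 ])]
1.6 [ 0.2539  0.2076  1.6923 -0.      1.2418  0.2247] [-0.7578  0.1753  1.9675 -0.      0.9988  0.213 ]
2.1 [ 0.2539  0.2076  1.6923  0.      1.2418 -0.2753] [-0.7578  0.1753  1.9675 -0.      0.9988 -0.287 ]
2.6 [ 0.2539  0.2076  1.6923  0.      1.2418 -0.7753] [-0.7578  0.1753  1.9675  0.      0.9988 -0.787 ]
2.1 [0.5806 0.256  0.2201] [ 3.1414 -0.0002  2.1014]
{'mtx': array([[364.8703,   0.    , 319.0443],
       [  0.    , 364.8703, 242.2531],
       [  0.    ,   0.    ,   1.    ]]), 'dist_coeffs': array([-0.0413,  0.    ,  0.    ,  0.    ,  0.    ]), 'eye': array([0.544 , 0.3194, 0.3624]), 'orientation': array([ 2.8463, -0.001 ,  0.5322])}
[[317.5044 240.889 ]
 [317.5373 237.7337]
 [317.083  308.4471]]
```

View pics/w1.png

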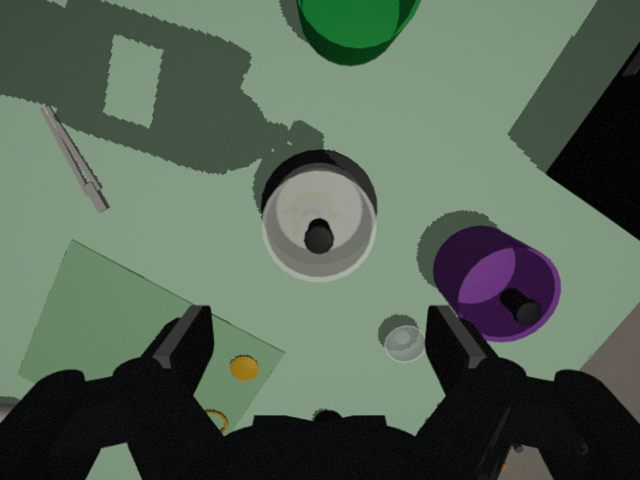

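Wrist view: the knob top is at (319,238), against a predicted (317,241), so agreement is about 2 mm. The tray is just behind it and the purple cover is well to the side. Next I grip and lift.

```bash
python3 - <<'E'
from h import *
np.set_printoptions(precision=4,suppress=True)
k=onz("wrist",(319,237.5),.115);print("wrist est",k)
x,y=.5*(k[:2]+[.5803,.256]);print(x,y)
hit=manip.move_straight([x,y,.089],[np.pi,0,2.1],vel=.1,contact_N=6);print("hit",hit,telemetry.sense()["ee_pos"])
if not hit:
    manip.gripper_to(0.0,force=35)
    s=telemetry.sense();print(s["clock"],s["gripper_width"],s["grasp_force"],s["ft_force"])
    manip.move_straight([x,y,.189],vel=.08)
    s=telemetry.sense();print(s["clock"],s["gripper_width"],s["grasp_force"],s["ft_force"],s["ee_pos"])
im=cams.snapshot("scene");im2=cams.snapshot("wrist");cv2.imwrite("pics/l1.png",np.hstack([im[150:400,250:550],im2[100:350,170:470]])[:,:,::-1])
E
```

```text
wrist est [0.5806 0.2577 0.115 ]
0.580472577424371 0.25684441055000706
hit False [0.5811 0.257  0.09  ]
4.225 0.23869019081123055 34.112974405288696 [-0.575  -0.2054  1.053 ]
5.625 0.24102845088726474 34.20700550079346 [-0.0821  0.0809 -1.898 ] [0.58   0.2567 0.188 ]
```

View pics/l1.png

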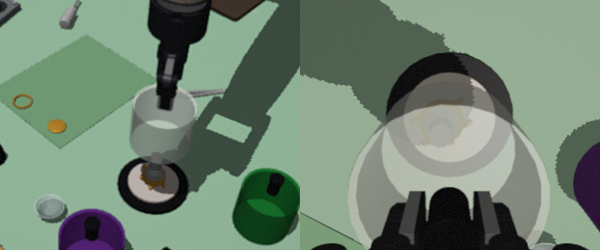

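The cover is off and hanging upright. The watch stands on the white middle of the tray. Now I place the cover on the mat.

```bash
python3 - <<'E'
from h import *
np.set_printoptions(precision=4,suppress=True)
x,y=.465,-.0075
manip.move_straight([x,y,.189],[np.pi,0,1.75],vel=.15)
manip.move_straight([x,y,.098],vel=.08)
manip.dwell(.2)
hit=manip.move_straight([x,y,.078],vel=.015,contact_N=3)
s=telemetry.sense();print("hit",hit,s["clock"],s["ee_pos"],s["ft_force"],s["gripper_width"])
if hit:
    manip.gripper_to(0.6); manip.move_straight([x,y,.20],vel=.12)
    manip.goto([.5805,.2568,.20],[np.pi,0,2.1])
s=telemetry.sense();print(s["clock"],s["ee_pos"],s["gripper_width"])
im=cams.snapshot("wrist");i=cams.camera_info("wrist")
for z in(.012,.066): print(proj("wrist",[.5805,.2568,z],i))
t=cams.snapshot("top")
cv2.imwrite("pics/w2.png",np.hstack([im[100:400,170:470],cv2.resize(t[180:340,280:440],(300,300))])[:,:,::-1])
E
```

```text
hit True 10.225 [ 0.4646 -0.0075  0.083 ] [-2.0473 -0.4931  4.138 ] 0.23624465223447916
12.8667 [0.5803 0.2558 0.1996] 0.6010521823370916
[[318.8119 212.6018]]
[[318.7991 227.3624]]
```

View pics/w2.png

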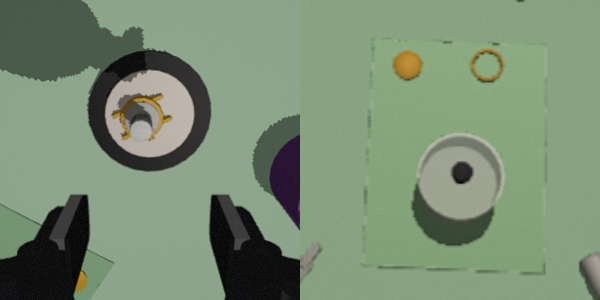

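The cover stands upright on the free part of the mat, and the watch back and brass ring haven't moved. The wrist view shows the stem top at (311,226), a bit off the tray axis. I'll grip the stem there.

```bash
python3 - <<'E'
from h import *
np.set_printoptions(precision=4,suppress=True)
w=onz("wrist",(311,225),.066);print(w, onz("wrist",(310,218.5),.023))
x,y=w[:2]
manip.move_straight([x,y,.09],vel=.12)
hit=manip.move_straight([x,y,.032],vel=.06,contact_N=6);s=telemetry.sense();print("hit",hit,s["ee_pos"])
if not hit:
    manip.gripper_to(0.0,force=80)
    s=telemetry.sense();print(s["clock"],s["gripper_width"],s["grasp_force"],s["ft_force"],s["ee_pos"])
    manip.move_straight([x,y,.19],vel=.1)
    s=telemetry.sense();print(s["clock"],s["gripper_width"],s["ft_force"],s["ee_pos"])
    manip.move_straight([.467,-.303,.15],[np.pi,0,1.1],vel=.2)
s=telemetry.sense();print(s["clock"],s["gripper_width"],s["ft_force"],s["ee_pos"])
im=cams.snapshot("wrist");i=cams.camera_info("wrist")
e=s["ee_pos"]; print(proj("wrist",[[*e[:2],e[2]-.019],[.467,-.303,.060],[.467,-.303,.068]],i))
cv2.imwrite("pics/w3.png",im[:,:,::-1])
E
```

```text
[0.5745 0.2552 0.066 ] [0.5754 0.2501 0.023 ]
hit False [0.5749 0.2553 0.0326]
15.5583 0.18736936018619504 77.98872828483582 [-0.5281 -0.4832  3.7935] [0.5749 0.2553 0.0327]
17.2917 0.1901549745634664 [-0.3231  0.0505 -1.694 ] [0.574  0.2551 0.189 ]
20.2917 0.1903376847311131 [-0.8479  0.0684 -1.203 ] [ 0.4672 -0.3025  0.15  ]
[[316.276  292.0869]
 [316.9789 248.1387]
 [316.9302 251.9099]]
```

View pics/w3.png

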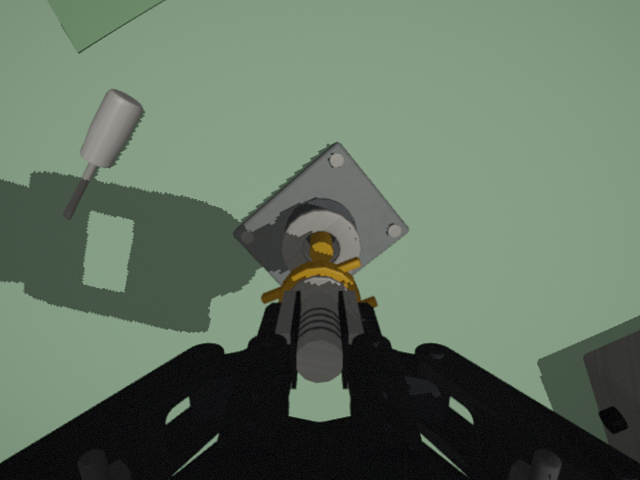

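Wrist view: the watch hangs in the grip with its stem at x≈320. The ring centre is near (321,247), partly hidden behind the case. I'll take two offset views at different yaws, which cancels the wrist camera's bias.

```bash
python3 - <<'E'
from h import *
import pickle
np.set_printoptions(precision=4,suppress=True)
n=np.array([.467,-.303]);rows=[];rec=[]
for yaw in(1.1,2.6):
    c=np.array([np.cos(yaw),np.sin(yaw)])
    manip.goto([*(n-.055*c),.15],[np.pi,0,yaw]); manip.dwell(.15)
    s=telemetry.sense();i=cams.camera_info("wrist");im=cams.snapshot("wrist")
    p=proj("wrist",[[*n,.060],[*n,.068],s["ee_pos"]],i);print(s["clock"],s["ee_pos"],s["orientation"],p)
    rec.append((i,s["ee_pos"],s["orientation"],im))
    u,v=p[0].astype(int);o=(u-65,v-50);o2=(222,240);print("origins",o,o2)
    a=cv2.resize(im[o[1]:o[1]+100,o[0]:o[0]+130],(390,300),interpolation=cv2.INTER_CUBIC)
    b=cv2.resize(im[o2[1]:o2[1]+150,o2[0]:o2[0]+195],(390,300),interpolation=cv2.INTER_CUBIC)
    rows.append(np.vstack([a,b]))
pickle.dump(rec,open("rec.pkl","wb"))
cv2.imwrite("pics/w4.png",np.hstack(rows)[:,:,::-1])
E
```

```text
20.825 [ 0.4423 -0.3512  0.1498] [-3.1412 -0.0006  1.1007] [[317.2701 165.0589]
 [317.2226 166.1989]
 [316.0183 310.5912]]
origins (np.int64(252), np.int64(115)) (222, 240)
22.275 [ 0.514  -0.3314  0.15  ] [-3.1416 -0.      2.5995] [[318.7645 161.5286]
 [318.7581 162.5763]
 [318.387  307.7525]]
origins (np.int64(253), np.int64(111)) (222, 240)
```

View pics/w4.png

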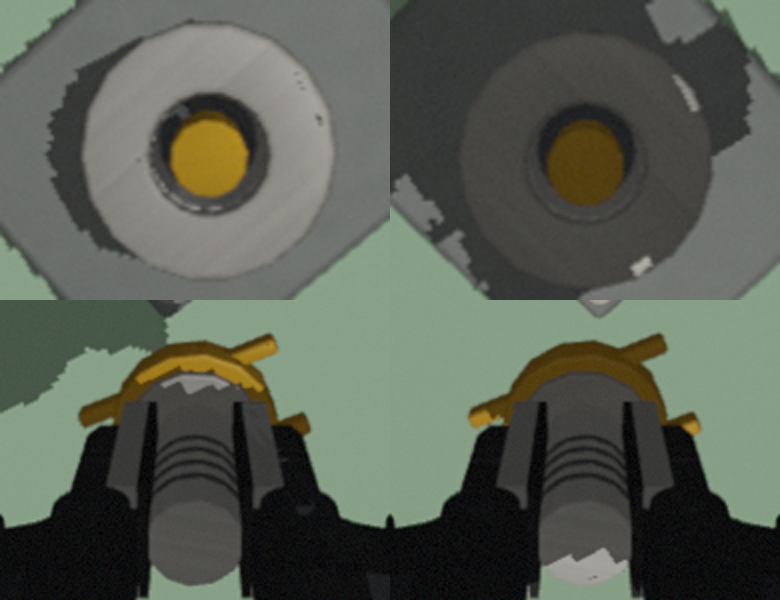

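Both views show the ring and plunger unobstructed: ring centre A at (321.3,165.3), B at (318.3,165.0). The stem top is at (319.8,361) in both views, and the watch hangs straight. Next I solve for the nest position and the camera bias.

```bash
python3 - <<'E'
from h import *
import pickle
np.set_printoptions(precision=4,suppress=True)
rec=pickle.load(open("rec.pkl","rb"));A=[];b=[]
for (i,e,o,_),px in zip(rec,[(321.3,165.3),(318.3,165.0)]):
    m=onz("",px,.060,i)[:2];c,s=np.cos(o[2]),np.sin(o[2]);print(m)
    A+=[[1,0,c,-s],[0,1,s,c]];b+=list(m)
print("nest, cam bias(c-dir, left)",np.linalg.solve(A,b))
B=np.linalg.solve(A,b)[2:]
for i,e,o,_ in rec:
    c,s=np.cos(o[2]),np.sin(o[2]);Rt=np.array([[c,s],[-s,c]])
    for nm,px,z in(("stemtop",(319.8,361),.0334),("case",(320.5,None),-.0096)):
        if px[1] is None: continue
        print(nm,"tool offset",Rt@(onz("",px,e[2]+z,i)[:2]-e[:2])-B)
    print(proj("",[[*e[:2],e[2]+z] for z in(.0334,-.0066,-.0096,-.0206)],i))
E
```

```text
[ 0.4692 -0.3043]
[ 0.4687 -0.3044]
nest, cam bias(c-dir, left) [ 0.469  -0.3046  0.0004 -0.    ]
stemtop tool offset [-0.0025 -0.0015]
[[315.362  355.7115]
 [316.1183 303.7302]
 [316.1613 300.7817]
 [316.3073 290.7805]]
stemtop tool offset [-0.0038 -0.0005]
[[318.2459 352.4421]
 [318.4085 300.96  ]
 [318.4178 298.0411]
 [318.4491 288.1415]]
```

```bash
python3 - <<'E'
from h import *
import pickle
from scipy.optimize import least_squares
np.set_printoptions(precision=4,suppress=True)
rec=pickle.load(open("rec.pkl","rb"))
cmd=[(.467-.055*np.cos(y),-.303-.055*np.sin(y),y) for y in(1.1,2.6)]
t=np.linspace(0,2*np.pi,181)
for k,(i,e,o,_) in enumerate(rec):
    X,Y,yaw=cmd[k];c=np.array([np.cos(yaw),np.sin(yaw)]);l=np.array([-c[1],c[0]])
    def circ(q,r,z): 
        p=np.array([X,Y])+c*q[0]+l*q[1]+r*(np.outer(np.cos(t),c)+np.outer(np.sin(t),l))
        return proj("",np.c_[p,np.full(len(t),.15+z+q[2])],i)
    def f(q):
        cb,ct,d,s=circ(q,.0195,-.0206),circ(q,.0195,-.0096),circ(q,.016,-.0066),circ(q,.009,.0334)
        case=np.vstack([cb,ct])
        return np.array([case[:,1].min()-261.5,d[:,1].min()-277,case[:,0].min()-282,case[:,0].max()-359.5,
          s[:,1].max()-382.5,s[:,0].min()-296.3,s[:,0].max()-342.8])
    r=least_squares(f,[0,0,0]);print(r.x,r.fun)
    r=least_squares(lambda q:f([q[0],q[1],0]),[0,0]);print(r.x,r.fun)
E
```

```text
[-0.0061 -0.0016 -0.0073] [-0.0207  1.9422 -2.5928  0.8099 -1.5864 -0.3705  1.74  ]
[-0.0022 -0.0015] [-2.5782  0.0779 -4.577   2.7626  2.5145 -1.9289  3.3059]
[-0.0082 -0.0006 -0.0071] [-0.0618  1.9441 -2.5155  0.8292 -1.5575 -0.3795  1.6749]
[-0.0043 -0.0006] [-2.5424  0.1392 -4.4371  2.7251  2.4251 -1.8911  3.189 ]
```

Offset of the watch along the pad width is only loosely fixed, at roughly −2 to −6 mm. I'll find the plunger's height by a light touch, back off, and compare the case and ring edges directly in one close view.

```bash
python3 - <<'E'
from h import *
import pickle
np.set_printoptions(precision=4,suppress=True)
yaw=1.1;c=np.array([np.cos(yaw),np.sin(yaw)]);p=np.array([.469,-.3045])+.003*c;print(p)
manip.goto([*p,.15],[np.pi,0,yaw]);manip.move_straight([*p,.105],vel=.08);manip.dwell(.3)
print(telemetry.sense()["ft_force"])
hit=manip.move_straight([*p,.084],vel=.01,contact_N=2.2)
z=[telemetry.sense()["ee_pos"][2] for _ in range(5)];print(hit,z,telemetry.sense()["ft_force"])
zc=np.mean(z)
manip.move_straight([*p,zc+.0015],vel=.02);manip.dwell(.2)
i=cams.camera_info("wrist");im=cams.snapshot("wrist");s=telemetry.sense();print(s["clock"],s["ee_pos"])
pickle.dump((i,p,zc+.0015,im),open("rec2.pkl","wb"))
cv2.imwrite("pics/w5.png",cv2.resize(im[200:350,220:420],(800,600),interpolation=cv2.INTER_CUBIC)[:,:,::-1])
E
```

```text
[ 0.4704 -0.3018]
[-0.1731  0.7836 -0.6878]
True [np.float64(0.0879485155291172), np.float64(0.0879485155291172), np.float64(0.0879485155291172), np.float64(0.0879485155291172), np.float64(0.0879485155291172)] [ 0.356  -0.6813  1.6438]
26.725 [ 0.4701 -0.3015  0.089 ]
```

View pics/w5.png

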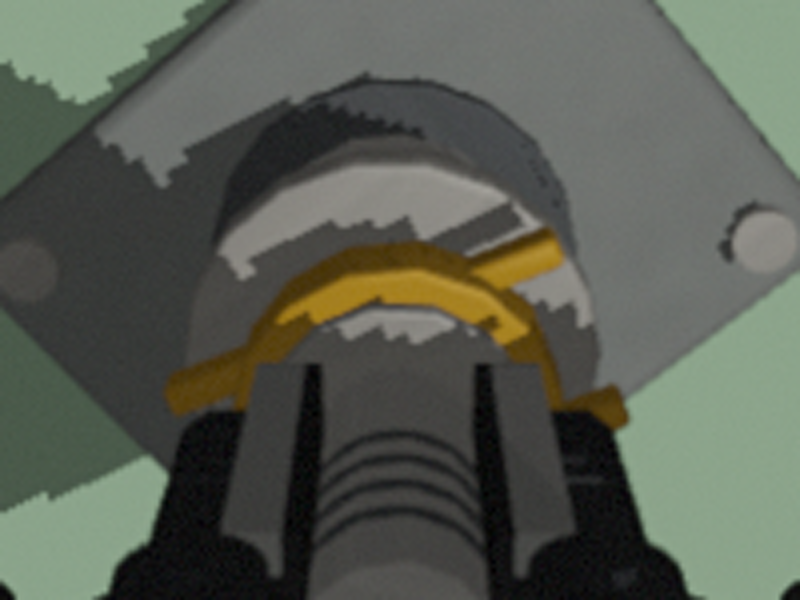

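The light touch was at TCP z 0.088, against an expected 0.0886, so the watch has not slipped. Crop: ring top face far edge at y≈163, sides at x≈188/600. Case bottom far edge at y≈243, top edge ≈270, centre x≈398.

```bash
python3 - <<'E'
from h import *
import pickle
np.set_printoptions(precision=4,suppress=True)
i,p,z,im=pickle.load(open("rec2.pkl","rb"));c=np.array([np.cos(1.1),np.sin(1.1)]);l=np.array([-c[1],c[0]])
f=lambda x,y,z:(lambda m:np.array([(m-p)@c,(m-p)@l]))(onz("",(220+x/4,200+y/4),z,i)[:2])
print("ring centre c,l:",f(394,163,.060)-[.027,0],"ring bottom edge:",f(394,137,.052)-[.027,0])
print("case bottom:",f(398,243,.0695)-[.0195,0],"case top:",f(398,270,.0805)-[.0195,0],"disc:",f(398,306,.0835)-[.016,0])
E
```

```text
ring centre c,l: [-0.0039 -0.0004] ring bottom edge: [-0.0028 -0.0004]
case bottom: [-0.0034 -0.001 ] case top: [-0.0026 -0.001 ] disc: [-0.0022 -0.001 ]
```

Centring error is about 0.6 mm. I'll apply it and press, stopping on force.

```bash
python3 - <<'E'
from h import *
import pickle
np.set_printoptions(precision=4,suppress=True)
_,p,z,_=pickle.load(open("rec2.pkl","rb"));c=np.array([np.cos(1.1),np.sin(1.1)]);l=np.array([-c[1],c[0]])
q=p-.0006*c+.0005*l
manip.move_straight([*q,.0905],vel=.02);manip.dwell(.2);print(telemetry.sense()["ft_force"])
for zt,n in((.0825,14),(.0755,18)):
    hit=manip.move_straight([*q,zt],vel=.008,contact_N=n);s=telemetry.sense();print(hit,s["clock"],s["ee_pos"],s["ft_force"],s["ft_torque"])
for _ in range(3):
    manip.dwell(.3);s=telemetry.sense();print(s["clock"],s["ee_pos"],s["ft_force"],s["gripper_width"],s["grasp_force"])
im=cams.snapshot("wrist");t=cams.snapshot("scene")
cv2.imwrite("pics/w6.png",np.hstack([cv2.resize(im[200:350,220:420],(400,300)),cv2.resize(t[90:240,160:360],(400,300))])[:,:,::-1])
E
```

```text
[ 0.8494 -0.5649 -2.0524]
False 28.325 [ 0.4697 -0.3022  0.0827] [-0.4374  1.4976  5.2283] [ 0.3088  0.3509 -0.0007]
True 28.925 [ 0.4698 -0.3022  0.0811] [-0.916   1.5802  6.1493] [ 0.2425  0.2828 -0.024 ]
29.225 [ 0.4698 -0.3022  0.0812] [-2.2741  1.4301  5.3951] 0.18636248112506057 79.20570373535156
29.525 [ 0.4698 -0.3022  0.0812] [-1.4471  0.9337  6.4003] 0.18895543668797615 79.20493841171265
29.825 [ 0.4698 -0.3022  0.0812] [-1.6414  0.981   5.9333] 0.19045272431328142 79.20492768287659
```

View pics/w6.png

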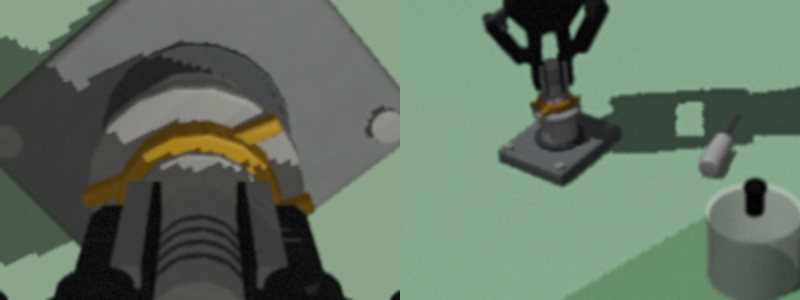

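The case hit the ring (force spike), but the hold relaxed to roughly the spring force. I'll push down in small steps until a firm load is held.

```bash
python3 - <<'E'
from h import *
import pickle
np.set_printoptions(precision=4,suppress=True)
_,p,z,_=pickle.load(open("rec2.pkl","rb"));c=np.array([np.cos(1.1),np.sin(1.1)]);l=np.array([-c[1],c[0]])
q=p-.0006*c+.0005*l
zt=.0809
while zt>.0765:
    manip.move_straight([*q,zt],vel=.005);manip.dwell(.25)
    F=np.mean([(manip.dwell(.02),telemetry.sense()["ft_force"])[1] for _ in range(6)],0);s=telemetry.sense();print(round(zt,4),s["clock"],s["ee_pos"],F,s["ft_torque"])
    if F[2]>18: break
    zt-=.0004
E
```

```text
0.0809 30.55 [ 0.4698 -0.3023  0.0812] [-1.9973  1.6087  5.2065] [ 0.2941  0.3394 -0.0177]
0.0805 31.15 [ 0.4698 -0.3023  0.0809] [-1.9735  1.8489  5.7632] [ 0.3405  0.4273 -0.0214]
0.0801 31.75 [ 0.4698 -0.3023  0.0808] [-2.3448  1.9386  7.3405] [0.3455 0.5341 0.0395]
0.0797 32.35 [ 0.4698 -0.3023  0.0808] [-3.0255  2.6324  9.18  ] [ 0.4258  0.6157 -0.0599]
0.0793 32.95 [ 0.4698 -0.3023  0.0807] [-3.9324  3.695  10.9752] [ 0.5306  0.7333 -0.0509]
0.0789 33.55 [ 0.4698 -0.3023  0.0807] [-4.9304  3.7288 12.9862] [ 0.6158  0.8634 -0.0319]
0.0785 34.15 [ 0.4698 -0.3023  0.0807] [-5.6987  4.607  14.9977] [ 0.7635  0.9743 -0.0276]
0.0781 34.75 [ 0.4699 -0.3023  0.0807] [-6.5877  4.8755 16.5637] [ 0.8552  1.1413 -0.0712]
0.0777 35.35 [ 0.4699 -0.3023  0.0807] [-7.1592  5.6632 18.3261] [0.9461 1.2325 0.0126]
```

The height has plateaued at 0.0807 while force keeps rising: the case is seated on the ring under about 20 N. Handing in.

```bash
python3 - <<'E'
from h import *
print(order.finish_job()); s=telemetry.sense();print(s["clock"],s["ft_force"],s["grasp_force"])
E
```

```text
the job is handed in; nothing more can be done
None
the job is handed in; nothing more can be done
```

I handed the job in at about 35 s: the cover stands upright on the free part of the mat, and the watch case is still gripped and held on the stop ring at about 20 N, centred to within about 1 mm by my measurements; the hand-in returned no verdict.

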